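# Fit the feed head and pusher on a sloped vegetable cutter

## Task

Get the vegetable cutter ready for work: seat the blue feed head flat on the machine's sloped deck, over its two alignment pegs, with its red tab at the low side of the slope. Then, once the head is home, put the orange pusher down its feed tube until the collar rests on the rim, and let go. Leave the jar, the oil bottle and the steel pot standing where they are.

Things in the scene. Friction and masses are not known exactly. Their poses are not given: they have to be found in the camera images.
- machine: Vegetable cutter's motor unit, fixed to the bench: aluminium wedge 240 long (its x), 210 wide (y), upright sides; its whole top is one sloped deck, 60 high at the front (-x, the side with green and red buttons) and 172 at the back (+x). Origin at the centre of its underside, z up.
- seat: The machine's sloped deck, 25 degrees from level. Origin on its surface at its centre, 116 above the bench; z square to the deck, x up the slope, y across. Two steel pegs stand square to the deck at x = +35, y = +55 and -55: diameter 10, 20 tall, the top 8 tapering to diameter 4. A red mark lies at x = -75 (low side).
- feed_head_mid (a point): Feed head (0.4 to 0.65 kg), at first flat on the bench: blue flange, white eight-sided tube on its middle, open at the top; 84 tall. This point is on the tube's axis, 42 above the underside; z up along the tube. Tube: 54 across its outer flats (two face x, two y, four between), bore 42 across, 14 to 84 above the underside. Seated, its axes lie along the seat's and this point 42 above the deck's centre.
- pusher_mid (a point): Orange round pusher (0.15 to 0.28 kg), at first upright on its foot, 113 tall: shank diameter 36, 60 long (the lowest 8 taper to 28), collar diameter 58, 8 thick, then a knob of diameter 30, 45 tall, to hold it by. This point is on its axis, 56.5 above the foot; z from foot to knob. Fully home, it lies 38.5 above feed_head_mid along the tube.
- feed_head: The same feed head, origin at the centre of its underside, same axes. Flange 110 (x) by 150 (y), 14 thick, with two round through holes of diameter 14 at x = +35, y = +55 and -55; a red tab marks the opposite edge (x = -49).
- pusher: The same pusher; origin at the centre of its foot, axes as pusher_mid.
- jar: Bystander: amber jar with a yellow lid, diameter 72, 105 tall, upright. Origin at the centre of its underside.
- oil_bottle: Bystander: green oil bottle with a red cap, diameter 62, 190 tall, upright. Origin at the centre of its underside. Jar, bottle and pusher stand about 90 to 150 apart (centres), in any of three places.
- steel_pot: Bystander: open steel pot, about 100 in diameter, 85 tall, beside the machine. Origin at the centre of its underside.
Mind the look-alikes: they are no part of the job. Of the things shaped like the pusher, the orange one is meant.

How it is judged:
By the outcome, as a careful person would: the job done as asked, in the order asked, and still so for the second after the job is handed in, with the robot touching nothing.
It also fails if it takes over 69 s, if anything falls off the work surface, if the arm or the gripper's body presses on something with over 40 N, if the wrist force passes 120 N, or if a joint passes its speed limit or range.

## Robot

A 7-joint arm with a two-finger parallel gripper is mounted at the origin on the work surface. World frame = base frame: x ahead of the robot, y to its left, z up, the work surface at z = 0. Lengths are in m, angles in degrees, forces in N, time in s.
With the tool pointing down it reaches from about 0.425 to 1.025 m from the base axis. Payload 9.4 kg.
Tool frame: the origin (TCP) lies midway between the tips of the shut fingers; the grasp point (between the pads) lies 19 mm behind it; z points along the fingers, y is the line along which they close (so a half turn about z gives the same grasp; the last joint's range is limited). The gripper opens to 93 mm and grips with 3 to 60 N. Pads are 15 mm wide; open, the fingers measure 128 mm over their backs; the gripper's body (75 mm by 188 mm) begins 65 mm behind the grasp point.
Start: joints at [-73.894, 34.337, -0.143, 91.639, 0.103, 54.024, -4.572], TCP at [0.254, 0.679, 0.219] pointing down, gripper open.
Joint ranges: [-147.43, 147.43], [-19.82, 112.94], [-74.19, 73.91], [6.32, 146.72], [-59.91, 239.91], [6.04, 106.73], [-150.56, 150.56]. Speed limits (degrees/s): [127.2, 127.2, 172.46, 172.46, 180, 180, 180].

## Interface

Orientations are given as a 3x3 rotation matrix whose columns are the frame's x, y, z axes.
In Python, from workcell import observe, snapshot, get_calibration, sign_off gives the robot as it stands.
- The arm moves only by the shell command python3 -m crank 'ROWS' [OPENING] [FORCE]. ROWS is JSON, a list of rows, each a list of 4 numbers: the shift along the tool's x, y, z in mm, then the turn about the tool's z in rad. A call has 1 to 20 rows; each row is the pose to reach, as a shift and turn from the pose commanded when the call began, along the tool's axes at that moment; what a row does not reach only later rows make up. A row lasts 1/12 s, in which the tool goes at most 41.7 mm and 7.16 degrees, less where a joint would pass 70% of its speed; a pose out of reach is approached as far as the arm can. A call with a gripper value outside its range is refused whole. OPENING is the finger opening in mm, from 0 to 93, set as the call begins (- or left out, the last holds). The fingers move at their own pace and stop on an object; FORCE is the grip in N (left out, the last holds). Time passes only in rows, so rows that repeat a pose let the fingers close. It gives the time, the measured TCP pose, the force, the opening and the grip force at its end, in the units of the state.
- observe(): the state, without advancing time (a new reading comes with each control period).
- snapshot(name): name is "scene" or "top"; returns the picture (420x560x3 uint8, red, green, blue); there is no depth.
- get_calibration(name): a dict with "fovy" (degrees; the focal length in pixels is half the picture's height over the tangent of half this angle, whatever the lens; pixels are square), "cx", "cy" (the principal point, pixels), "position" and "rotation" of the camera in the world. Camera axes: x right, y down, z forward; pixel columns grow to the right and rows downward; lengths in m; the calibration is good to about 2 mm. A picture is of the moment at which its call begins. get_calibration takes no time and is no camera call.
- sign_off(): hands the job in; it is judged then, once.
The state is a dict: "t": time; "joint_positions": joint angles; "qd": joint speeds; "effort": joint torques, N m; "eef_pos": TCP position; "tool_rot": TCP orientation; "contact_force": force on the tool from outside, world axes, zero at the start; "moment": the same for the moment, N m; "opening": finger opening in m; "grip_force": force on a finger pad.
Only numpy, scipy, OpenCV 4.12 (cv2) and the standard library are available. Lean on these libraries where they do the work, as an engineer would, in place of code of your own. Each camera call takes 0.05 s, during which the arm holds its last target. There are 200 camera calls.

## Working session

There is one attempt and no reset: what is moved stays moved. The work goes in short steps, Python scripts to look and compute and a shell command to move; the robot and the scene stay as the last step left them, time stands still between calls to the robot, and variables do not carry over. Pictures are saved under pics/ and viewed, at most 10 in all, crops included, and the job is handed in when it is done.

```bash
mkdir -p pics; ls
python3 - <<'E'
from workcell import *
import cv2,numpy as np
for n in("scene","top"):
    cv2.imwrite(f"pics/{n}0.png",cv2.cvtColor(snapshot(n),cv2.COLOR_RGB2BGR)); c=get_calibration(n); print(n,c)
s=observe(); print(s)
E
```

```text
pics
scene {'fovy': 48.69931603453393, 'cx': 272.6892887224089, 'cy': 213.22411119460435, 'position': array([1.58267439, 0.0957545 , 0.97045941]), 'rotation': array([[-0.13971936,  0.6308314 , -0.76323669],
       [ 0.99007228,  0.10094455, -0.09781144],
       [ 0.01534206, -0.76932564, -0.63867259]])}
top {'fovy': 49.218954379160365, 'cx': 272.56695152319185, 'cy': 204.74615246130767, 'position': array([ 0.29121826, -0.05110615,  1.29619331]), 'rotation': array([[ 0.08223339, -0.97411036,  0.2105865 ],
       [-0.99660492, -0.07951966,  0.02133695],
       [-0.00403878, -0.21162615, -0.97734235]])}
{'t': 0.1, 'joint_positions': array([-73.8950801 ,  34.38048171,  -0.14346886,  91.67330587,
         0.10427212,  54.02389922,  -4.56981517]), 'qd': array([-0.07078407, -0.0569396 ,  0.00696498, -0.1483521 ,  0.05801217,
       -0.00876067, -0.02523924]), 'effort': array([ 4.17275325e-03, -7.66558313e+01,  1.50166992e+00, -2.52935565e+01,
       -5.23353147e-02,  1.37033901e-02,  5.93877212e-05]), 'eef_pos': array([0.25379167, 0.67869372, 0.21785894]), 'tool_rot': array([[-9.36703000e-01,  3.50124821e-01, -3.16285732e-04],
       [ 3.50124924e-01,  9.36702088e-01, -1.31748348e-03],
       [-1.65018161e-04, -1.34483024e-03, -9.99999082e-01]]), 'contact_force': array([-0.50346105,  0.36747984,  0.03731218]), 'moment': array([-0.03091539,  0.00378927,  0.04225276]), 'grip_force': 0.0, 'opening': 0.09314149042950673}
```

View pics/scene0.png

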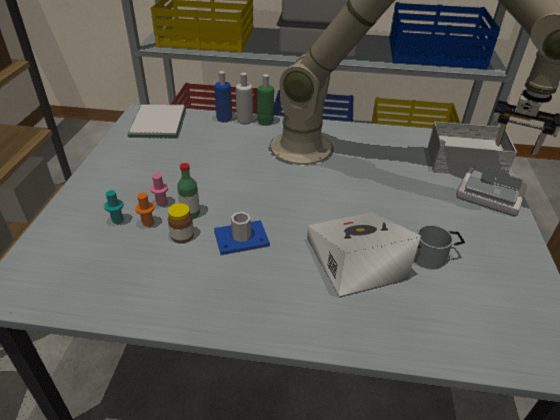

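View pics/top0.png

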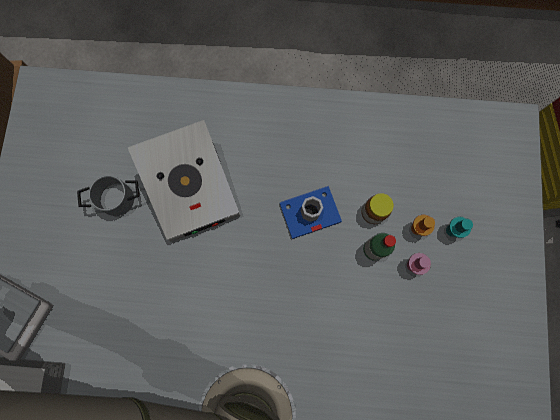

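Top view: machine at (186,180), with its red mark at (195,206) on the side near the robot. Feed head at (312,210), tab at (316,228). Pusher-shaped things: orange (424,226), teal (460,228) and pink (419,264). Orange fits the description. Jar (378,207), bottle (382,245), pot (108,195). Next: one enlarged composite crop to confirm and to get precise features.

```bash
cat > h.py <<'E'
import cv2,numpy as np
from workcell import *
def cam(n):
    c=get_calibration(n); f=210/np.tan(np.radians(c["fovy"])/2); return c,f
def ray(n,uv,z):
    c,f=cam(n); d=c["rotation"]@np.array([(uv[0]-c["cx"])/f,(uv[1]-c["cy"])/f,1]); p=c["position"]
    return p+d*(z-p[2])/d[2]
def proj(n,P):
    c,f=cam(n); q=c["rotation"].T@(np.array(P)-c["position"]); return np.array([c["cx"]+f*q[0]/q[2],c["cy"]+f*q[1]/q[2]])
def blobs(img,lo,hi,box=None,amin=6):
    hsv=cv2.cvtColor(img,cv2.COLOR_RGB2HSV); m=cv2.inRange(hsv,lo,hi)
    if box: k=np.zeros_like(m); x0,y0,x1,y1=box; k[y0:y1,x0:x1]=255; m&=k
    n,l,s,c=cv2.connectedComponentsWithStats(m)
    return m,[(s[i,4],c[i].round(1),s[i,:4]) for i in range(1,n) if s[i,4]>=amin]
E
python3 - <<'E'
from h import *
im=cv2.imread("pics/top0.png"); r=lambda x,y,w,h,k:cv2.resize(im[y:y+h,x:x+w],None,fx=k,fy=k,interpolation=cv2.INTER_CUBIC)
a=r(120,115,130,135,4) # 520x540
b=r(275,180,70,65,4) # 280x260
c=r(360,190,115,90,2.43)
c=cv2.resize(c,(280,219)); 
o=np.zeros((540,800,3),np.uint8); o[:,:520]=a; o[:260,520:]=b; o[270:489,520:]=c
cv2.imwrite("pics/crop.png",o)
img=im[:,:,::-1].copy()
print("blue",blobs(img,(105,120,60),(125,255,255),(270,170,350,250))[1])
print("red",blobs(img,(0,170,100),(6,255,255))[1],blobs(img,(174,150,100),(180,255,255))[1])
print("orange",blobs(img,(8,150,80),(18,255,255),(400,200,445,250))[1])
E
```

```text
blue [(np.int32(1475), array([309.5, 212.6]), array([280, 186,  62,  53], dtype=int32))]
red [(np.int32(30), array([195.2, 205.9]), array([190, 203,  11,   6], dtype=int32)), (np.int32(31), array([316. , 227.5]), array([311, 225,  11,   6], dtype=int32)), (np.int32(90), array([389.7, 240.2]), array([385, 235,  11,  11], dtype=int32))] []
orange [(np.int32(182), array([425. , 225.8]), array([415, 215,  20,  21], dtype=int32)), (np.int32(6), array([418. , 216.8]), array([417, 216,   3,   3], dtype=int32))]
```

View pics/crop.png

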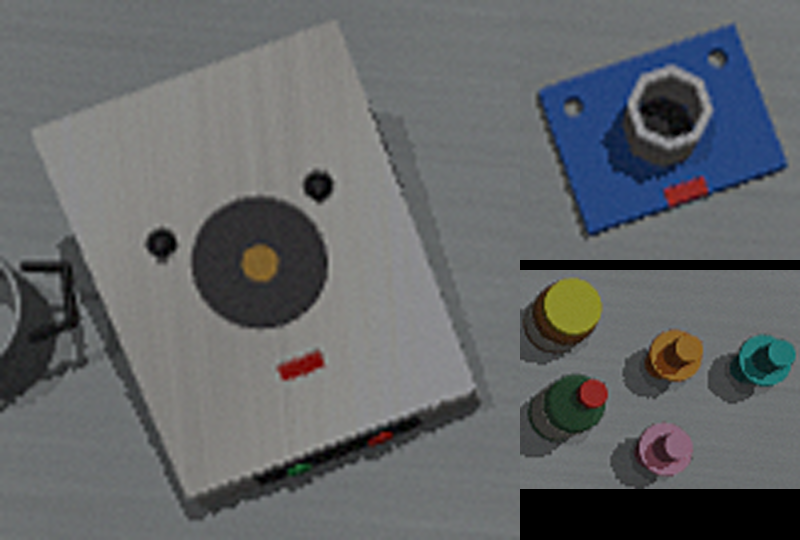

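The crop confirms it. The orange pusher (knob top ≈ (430,222)) has the right shape; the teal and pink ones are decoys. Deck corners are at (128,147.5), (205,120), (239.5,214) and (167,239). The head's tab side and holes are clear.

```bash
cat >> h.py <<'E'
def fit(pts):  # list (uv, model xyz[m], z plane = model z) ; camera name
    W=np.array([ray(n,uv,m[2])[:2] for n,uv,m in pts]); M=np.array([m[:2] for n,uv,m in pts])
    wc,mc=W.mean(0),M.mean(0); a=M-mc; b=W-wc
    th=np.arctan2((a[:,0]*b[:,1]-a[:,1]*b[:,0]).sum(),(a*b).sum()); R=np.array([[np.cos(th),-np.sin(th)],[np.sin(th),np.cos(th)]])
    t=wc-R@mc; return t,np.degrees(th),(W-(M@R.T+t))*1e3
E
python3 - <<'E'
from h import *
np.set_printoptions(precision=4,suppress=True)
s,c=np.sin(np.radians(25)),np.cos(np.radians(25))
dk=lambda x,y,n=0:np.array([x*c-n*s,y,116+x*s+n*c])/1e3
L=[("top",uv,m) for uv,m in [((128,147.5),np.array([120,105,172])/1e3),((205,120),np.array([120,-105,172])/1e3),((239.5,214.2),np.array([-120,-105,60])/1e3),((166.8,239.2),np.array([-120,105,60])/1e3),((185,181),dk(0,0)),((195.2,205.9),dk(-75,0))]]
t,th,r=fit(L);print("machine",t,th,"\n",r)
R=np.array([[np.cos(np.radians(th)),-np.sin(np.radians(th))],[np.sin(np.radians(th)),np.cos(np.radians(th))]])
for y in(55,-55):
    for n in (0,20):
        p=dk(35,y,n); w=np.r_[R@p[:2]+t,p[2]]; print("peg",n,proj("top",w),proj("scene",w))
for cn in [(120,105,172),(120,-105,172),(-120,-105,60),(-120,105,60)]:
    p=np.array(cn)/1e3; print(cn,proj("scene",np.r_[R@p[:2]+t,p[2]]))
m=lambda x,y,z:np.array([x,y,z])/1e3
L=[("top",uv,q) for uv,q in [((280,203.5),m(55,75,14)),((329.5,186.3),m(55,-75,14)),((341.8,220.8),m(-55,-75,14)),((292,239),m(-55,75,7)),((312.5,206.8),m(0,0,84)),((288.3,206.5),m(35,55,14)),((324.5,194.5),m(35,-55,14)),((316,227.5),m(-49,0,14))]]
t,th,r=fit(L);print("head",t,th,"\n",r); print(proj("scene",[*t,.084]))
print("pusher",ray("top",(429.8,222.1),.113),ray("top",(424.3,225.5),.068)); p=ray("top",(429.8,222.1),.113);print(proj("scene",p))
print("jar",ray("top",(379,203),.105),"bottle",ray("top",(389.7,240.2),.19),"teal",ray("top",(466,223),.113),"pink",ray("top",(424,262),.113))
E
python3 - <<'E'
import cv2,numpy as np
im=cv2.imread("pics/scene0.png")
r=lambda x,y,w,h,k:cv2.resize(im[y:y+h,x:x+w],None,fx=k,fy=k,interpolation=cv2.INTER_CUBIC)
o=np.zeros((600,800,3),np.uint8);o[:340,:480]=r(300,207,120,85,4);o[:300,480:]=r(205,200,80,75,4);o[350:590,:480]=r(100,170,120,60,4);cv2.imwrite("pics/crop2.png",o)
E
```

```text
machine [0.591  0.2117] 25.2000637748508 
 [[-1.0727  0.1373]
 [ 0.7721  0.4312]
 [-3.4254 -1.3334]
 [ 1.02   -1.1477]
 [ 0.07    0.9754]
 [ 2.636   0.9372]]
peg 0 [160.7488 175.7772] [383.0218 228.4851]
peg 20 [160.0374 176.8068] [382.679  221.5385]
peg 0 [200.2494 161.7663] [346.1772 236.0677]
peg 20 [200.1821 162.5624] [345.6671 229.0083]
(120, 105, 172) [419.3161 234.7971]
(120, -105, 172) [344.2271 250.8491]
(-120, -105, 60) [307.2836 223.7465]
(-120, 105, 60) [370.7504 211.3861]
head [ 0.5554 -0.1331] 23.678763599367933 
 [[-2.8169 -1.6747]
 [-0.795  -2.6302]
 [ 1.8376  1.105 ]
 [-0.3394  0.5773]
 [ 0.0996  0.4863]
 [ 0.6445  0.3346]
 [ 0.0928  0.0376]
 [ 1.2769  1.7641]]
[240.005  216.8931]
pusher [ 0.5333 -0.439   0.113 ] [ 0.532 -0.439  0.068]
[141.532  194.5859]
jar [ 0.5756 -0.3067  0.105 ] bottle [ 0.465  -0.3174  0.19  ] teal [ 0.5386 -0.5331  0.113 ] pink [ 0.4279 -0.4252  0.113 ]
```

View pics/crop2.png

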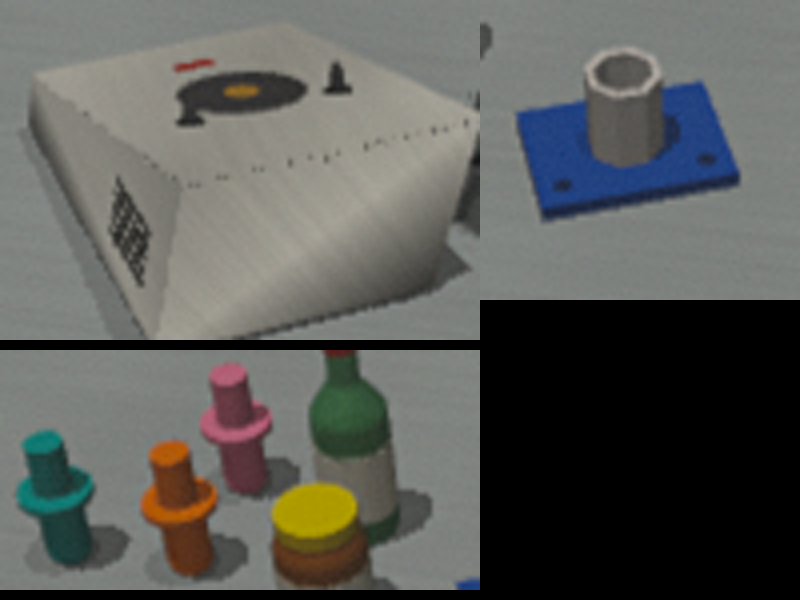

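The scene crop agrees with the top-view fits to about 1 px. The pegs suggest a shift of roughly 2 mm on the machine, so I'll refit its pose to pegs, disc and corners in both views.

Run:
```python
from h import *
from scipy.optimize import least_squares
np.set_printoptions(precision=4,suppress=True)
for n,box in(("top",(145,140,215,215)),("scene",(335,215,395,242))):
    im=cv2.cvtColor(cv2.imread(f"pics/{n}0.png"),cv2.COLOR_BGR2RGB)
    print(n,"dark",blobs(im,(0,0,0),(180,255,70),box)[1],"red",blobs(im,(0,130,80),(8,255,255),(335,215,395,242) if n=="scene" else box)[1],"orange",blobs(im,(10,110,80),(25,255,255),box)[1])
s,c=np.sin(np.radians(25)),np.cos(np.radians(25))
dk=lambda x,y,n=0:np.array([x*c-n*s,y,116+x*s+n*c])/1e3
d=.375
O=[("top",(159.9,175.6),dk(35,55,10),2),("top",(199.1,160.9),dk(35,-55,10),2),("top",(184.6,180.6),dk(0,0),2),("top",(195.2,205.9),dk(-75,0),2),
("scene",(384.2-d,222.8-d),dk(35,55,20),2),("scene",(347-d,231.5-d),dk(35,-55,20),2),("scene",(240/4+300-d,91/4+207-d),dk(0,0),2),("scene",(194/4+300-d,66/4+207-d),dk(-75,0),2)]
for m,a,b in[((120,105,172),(128,147.5),(420,237.5)),((120,-105,172),(205,120),(345,252.5)),((-120,-105,60),(239.5,214.2),(308.8,225)),((-120,105,60),(166.8,239.2),(371.2,213))]:
    for n,uv in(("top",a),("scene",b)): O.append((n,(uv[0]-d,uv[1]-d),np.array(m)/1e3,1))
def res(p,which=("top","scene")):
    R=np.array([[np.cos(p[2]),-np.sin(p[2])],[np.sin(p[2]),np.cos(p[2])]])
    return np.concatenate([w*(proj(n,np.r_[R@m[:2]+p[:2],m[2]])-uv) for n,uv,m,w in O if n in which])
for w in(("top",),("scene",),("top","scene")):
    r=least_squares(res,[.591,.21,.44],args=(w,),x_scale=[.01,.01,.1]); print(w,r.x[:2],np.degrees(r.x[2])); 
print(r.fun.reshape(-1,2))
```

```text
top dark [(np.int32(44), array([199.2, 161.2]), array([196, 158,   7,   8], dtype=int32)), (np.int32(792), array([184.5, 180.3]), array([168, 164,  34,  33], dtype=int32)), (np.int32(42), array([160. , 175.7]), array([157, 172,   7,   8], dtype=int32)), (np.int32(72), array([149. , 203.5]), array([145, 191,  10,  24], dtype=int32))] red [(np.int32(38), array([195.2, 206. ]), array([190, 203,  11,   7], dtype=int32))] orange [(np.int32(65), array([184.6, 180.2]), array([180, 176,  10,   9], dtype=int32))]
scene dark [(np.int32(24), array([384. , 226.8]), array([381, 223,   7,   7], dtype=int32)), (np.int32(223), array([359.2, 230.1]), array([345, 225,  31,  13], dtype=int32))] red [(np.int32(8), array([348.5, 222.5]), array([345, 222,   8,   2], dtype=int32))] orange [(np.int32(25), array([359.9, 229.2]), array([356, 228,   9,   4], dtype=int32))]
('top',) [0.5928 0.2134] 25.514596883055294
('scene',) [0.5957 0.2137] 25.234212168577148
('top', 'scene') [0.5937 0.2137] 25.406129172147455
[[-0.262  -0.545 ]
 [ 0.8532  0.3582]
 [ 0.2892 -1.1424]
 [-0.593  -0.1534]
 [-0.7489 -0.459 ]
 [-0.3416 -2.6771]
 [ 0.2211  0.3622]
 [ 0.068  -0.6277]
 [-0.2344 -0.8695]
 [ 0.6564 -1.6783]
 [-0.3346 -0.4229]
 [ 0.6135 -0.3647]
 [-0.5073 -2.0727]
 [-0.6449 -0.1237]
 [-0.4939 -0.2484]
 [ 0.41   -0.6817]]
```

```bash
cat >> h.py <<'E'
def goto(P,yh=None):
    s=observe(); R=s["tool_rot"]; d=R.T@(np.array(P)-s["eef_pos"])*1e3
    h=np.degrees(np.arctan2(R[1,1],R[0,1])); t=0 if yh is None else -np.radians((yh-h+180)%360-180)
    print("shift",d.round(1),"turn",round(t,3),"dist",np.linalg.norm(d).round(0))
def st():
    s=observe(); R=s["tool_rot"]; print("t",round(s["t"],2),"tcp",s["eef_pos"].round(4),"yh",np.degrees(np.arctan2(R[1,1],R[0,1])).round(2),"F",s["contact_force"].round(1),"open",round(s["opening"]*1e3,1),"grip",round(s["grip_force"],1))
E
python3 -c "
from h import *
goto([.5563,-.1322,.18],-66.3)"
```

```text
shift [-567.3 -653.6   38.8] turn 2.37 dist 866.0
```

```bash
python3 -m crank '[[-30,-35,-40,0.12],[-567,-654,-40,2.37],[-567,-654,-40,2.37],[-567,-654,-40,2.37],[-567,-654,-40,2.37],[-567,-654,-40,2.37],[-567,-654,-40,2.37],[-567,-654,-40,2.37],[-567,-654,-40,2.37],[-567,-654,-40,2.37],[-567,-654,-40,2.37],[-567,-654,-40,2.37],[-567,-654,-40,2.37],[-567,-654,-40,2.37],[-567,-654,-40,2.37],[-567,-654,-40,2.37],[-567,-654,-40,2.37],[-567,-654,-40,2.37],[-567,-654,-40,2.37],[-567,-654,-40,2.37]]' 93 40 | tail -c 400
python3 -c "
from h import *
st();goto([.5563,-.1322,.029],-66.3)"
```

```text
t: 1.77
eef_pos: [0.5414, -0.0939, 0.2578]
tool_rot: [[0.918, 0.396, -0.0], [0.396, -0.918, -0.0], [-0.0, -0.0, -1.0]]
contact_force: [1.2, 0.3, -0.0]
opening: 0.0932
grip_force: 0.0
t 1.77 tcp [ 0.5414 -0.0939  0.2578] yh -66.7 F [ 1.2  0.3 -0. ] open 93.2 grip 0.0
shift [ -1.4  41.1 228.8] turn -0.007 dist 232.0
```

```bash
python3 -m crank '[[-1,41,0,-0.007],[-1,41,40,-0.007],[-1,41,80,-0.007],[-1,41,120,-0.007],[-1,41,130,-0.007],[-1,41,130,-0.007],[-1,41,130,-0.007]]' >/dev/null
python3 - <<'E'
from h import *
st();goto([.5563,-.1322,.029],-66.3)
cv2.imwrite("pics/near.png",cv2.resize(cv2.cvtColor(snapshot("scene"),cv2.COLOR_RGB2BGR)[130:280,160:360],None,fx=4,fy=4,interpolation=cv2.INTER_CUBIC))
E
```

```text
t 2.35 tcp [ 0.5569 -0.1306  0.1287] yh -65.91 F [0.5 0.1 0.5] open 93.0 grip 0.0
shift [-1.2  1.2 99.7] turn 0.007 dist 100.0
```

View pics/near.png

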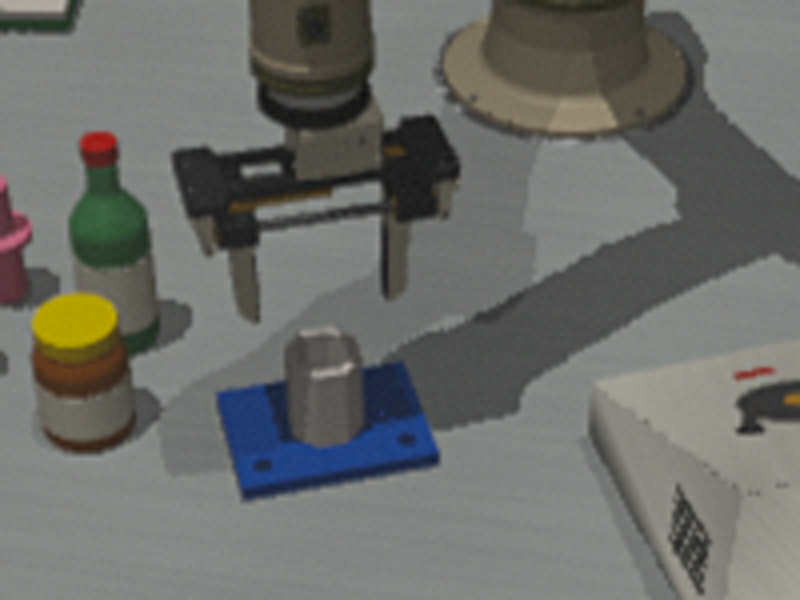

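The fingers straddle the tube (tips at about (248,320) and (392,298) in the crop). Descend and grip.

```bash
python3 -m crank '[[-1,1,40,0.007],[-1,1,80,0.007],[-1,1,99,0.007],[-1,1,99,0.007],[-1,1,99,0.007]]' >/dev/null; python3 -c "
from h import *
st()"
python3 -m crank '[[0,0,0,0],[0,0,0,0],[0,0,0,0],[0,0,0,0],[0,0,0,0],[0,0,0,0],[0,0,0,0]]' 30 40 >/dev/null; python3 -c "
from h import *
st()"
```

```text
t 2.82 tcp [ 0.5571 -0.1317  0.0305] yh -66.29 F [-0.1  0.5  0.9] open 93.0 grip 0.0
t 3.4 tcp [ 0.5563 -0.1314  0.0293] yh -66.28 F [-1.   0.9  7.4] open 54.0 grip 40.0
```

```bash
python3 -m crank '[[0,0,-40,0],[0,0,-80,0],[0,0,-120,0],[0,0,-160,0],[0,0,-190,0],[0,0,-205,0],[0,0,-205,0]]' >/dev/null
python3 - <<'E'
from h import *
st();goto([.5521,.1940,.235],-64.6)
E
```

```text
t 3.98 tcp [ 0.5572 -0.1319  0.2367] yh -66.29 F [ 0.3  0.2 -6.5] open 53.4 grip 40.0
shift [ 126.4 -300.4    1.7] turn -0.029 dist 326.0
```

```bash
python3 -m crank '[[14,-33,1,-0.005],[28,-67,1,-0.01],[42,-100,1,-0.015],[56,-133,1,-0.02],[70,-167,1,-0.029],[84,-200,1,-0.029],[98,-233,1,-0.029],[112,-267,1,-0.029],[121,-290,1,-0.029],[126,-300,1,-0.029],[126,-300,1,-0.029],[126,-300,1,-0.029],[126,-300,1,-0.029]]' >/dev/null
python3 - <<'E'
from h import *
st();goto([.5521,.1940,.171],-64.6)
for n in("scene","top"): cv2.imwrite(f"pics/a_{n}.png",cv2.cvtColor(snapshot(n),cv2.COLOR_RGB2BGR))
a=cv2.imread("pics/a_scene.png")[100:290,260:440];b=cv2.imread("pics/a_top.png")[110:260,110:290]
o=np.zeros((420,760,3),np.uint8);o[:418,:396]=cv2.resize(a,None,fx=2.2,fy=2.2,interpolation=2);o[:300,400:760]=cv2.resize(b,None,fx=2,fy=2,interpolation=2);cv2.imwrite("pics/a.png",o)
E
```

```text
t 5.07 tcp [0.5505 0.192  0.2321] yh -64.73 F [-0.6 -0.9 -6.2] open 53.9 grip 40.0
shift [ 2.4 -1.2 61.1] turn -0.002 dist 61.0
```

View pics/a.png

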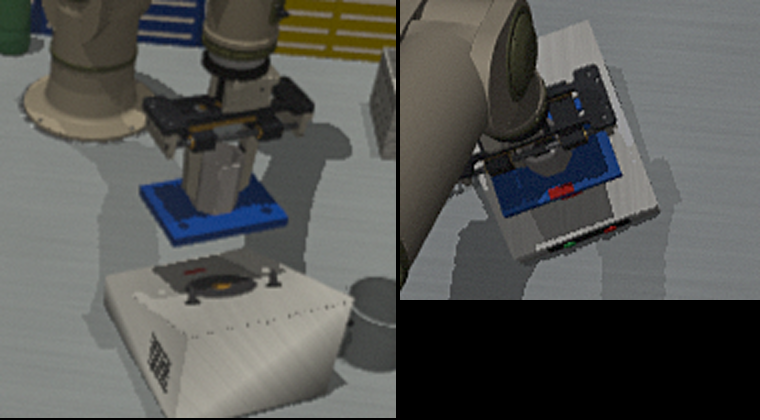

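```bash
python3 -m crank '[[2,-1,30,-0.002],[2,-1,60,-0.002],[2,-1,75,-0.002],[2,-1,80,-0.002],[-4,-1,88,-0.002],[-10,-1,96,-0.002],[-14,-1,101,-0.002],[-14,-1,101,-0.002],[-14,-1,101,-0.002]]' - 30 >/dev/null; python3 -c "
from h import *
st();goto([.5937-.0701*.9033,.2137-.0701*.4289,.1173],-64.6)"
```

```text
t 5.92 tcp [0.5377 0.188  0.1326] yh -64.56 F [-2.5 -3.6 -1.7] open 53.6 grip 30.0
shift [-8.5  0.8 15.3] turn 0.001 dist 18.0
```

```bash
python3 -m crank '[[-4,1,5,0],[-6,1,10,0],[-8,1,14,0],[-8,1,17,0],[-8,1,17,0],[-8,1,17,0]]' >/dev/null
python3 - <<'E'
from h import *
st()
for n in("scene","top"): cv2.imwrite(f"pics/b_{n}.png",cv2.cvtColor(snapshot(n),cv2.COLOR_RGB2BGR))
a=cv2.imread("pics/b_scene.png")[150:290,290:440]
cv2.imwrite("pics/b.png",cv2.resize(a,None,fx=4,fy=4,interpolation=2))
E
```

```text
t 6.42 tcp [0.5314 0.1846 0.1161] yh -64.51 F [-5.3 -1.3 19.4] open 53.8 grip 30.0
```

View pics/b.png

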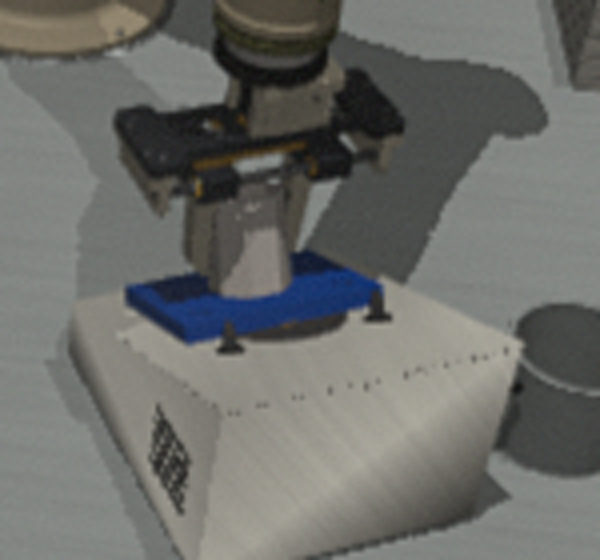

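The head sits flat on the deck below the pegs, back corners at about (383,283) and (190,325) in the crop. Now check its position relative to the pegs against the kinematics.

```bash
cat >> h.py <<'E'
A=np.radians(25);B=np.radians(25.4);u=np.array([np.cos(B),np.sin(B),0]);V=np.array([-np.sin(B),np.cos(B),0]);Z=np.array([0,0,1.])
X=np.cos(A)*u+np.sin(A)*Z;N=-np.sin(A)*u+np.cos(A)*Z;D=np.array([.5937,.2137,.116]);Q=np.c_[X,V,N]
dw=lambda x,y,n:D+Q@(np.array([x,y,n])/1e3)
wd=lambda P:Q.T@(np.array(P)-D)*1e3
E
python3 - <<'E'
from h import *
np.set_printoptions(precision=1,suppress=True)
st(); G=observe()["eef_pos"]+[0,0,.019]; print("G deck",wd(G))
im=cv2.cvtColor(cv2.imread("pics/b_top.png"),cv2.COLOR_BGR2RGB); bl=blobs(im,(0,150,70),(8,255,255),(150,150,260,260))[1]; print(bl)
c=-54.3
print("exp tab",proj("top",dw(c-49,0,14)),"corners",[proj("scene",dw(c+55,s*75,14)) for s in(1,-1)],"obs",(290+383/4-.4,150+283/4-.4),(290+190/4-.4,150+325/4-.4))
print("peg obs/exp scene",proj("scene",dw(35,55,20)),proj("scene",dw(35,-55,20)),"obs",290+376/4-.4,150+289/4-.4,290+230/4-.4,150+320/4-.4)
E
```

```text
t 6.52 tcp [0.5 0.2 0.1] yh -64.51 F [-5.1 -2.3 19.5] open 53.9 grip 30.0
G deck [-54.2   0.4  46.3]
[]
exp tab [198.6 216.5] corners [array([383.9, 219.9]), array([334.6, 229.9])] obs (385.35, 220.35) (337.1, 230.85)
peg obs/exp scene [383.5 222.2] [346.5 229.8] obs 383.6 221.85 347.1 229.6
```

Run:
```python
from h import *
np.set_printoptions(precision=1,suppress=True)
im=cv2.cvtColor(cv2.imread("pics/b_scene.png"),cv2.COLOR_BGR2RGB)
m,_=blobs(im,(105,120,30),(125,255,255),(310,200,400,245))
c=max(cv2.findContours(m,cv2.RETR_EXTERNAL,cv2.CHAIN_APPROX_NONE)[0],key=cv2.contourArea)
h=cv2.convexHull(c);print("obs hull",cv2.approxPolyDP(h,1.2,True)[:,0].tolist())
c0=-54.3
print("exp",[(x,y,n,proj("scene",dw(c0+x,y,n)).round(1).tolist()) for x,y,n in[(55,75,14),(55,75,0),(55,-75,0),(55,-75,14),(-55,-75,14),(-55,75,14)]])
cv2.imwrite("pics/b2.png",cv2.resize(cv2.cvtColor(im[195:245,310:400],cv2.COLOR_RGB2BGR),None,fx=8,fy=8,interpolation=cv2.INTER_CUBIC))
```

```text
obs hull [[384, 221], [380, 226], [337, 235], [322, 224], [324, 221], [365, 213]]
exp [(55, 75, 14, [383.9, 219.9]), (55, 75, 0, [384.1, 224.6]), (55, -75, 0, [335.0, 234.8]), (55, -75, 14, [334.6, 229.9]), (-55, -75, 14, [319.6, 220.1]), (-55, 75, 14, [365.7, 211.0])]
```

View pics/b2.png

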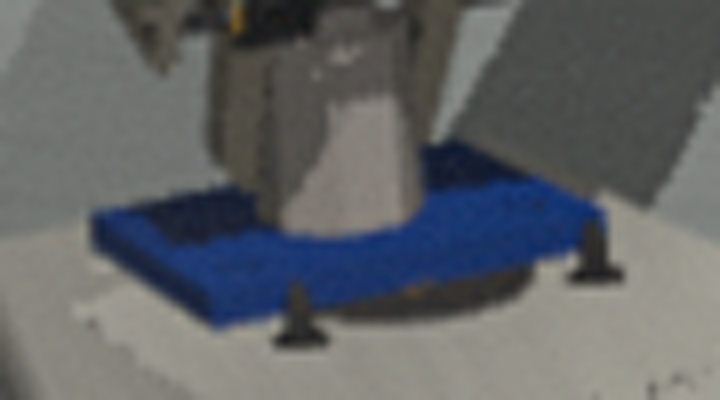

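Run:
```python
from h import *
im0=cv2.imread("pics/b_top.png");im=cv2.cvtColor(im0,cv2.COLOR_BGR2RGB)
m,bl=blobs(im,(105,120,30),(125,255,255),(130,130,260,260));print(bl)
print(blobs(im,(0,130,50),(8,255,255),(150,170,250,250),3)[1], blobs(im,(172,130,50),(180,255,255),(150,170,250,250),3)[1])
for x,y,n in[(-55,75,14),(-55,-75,14),(55,-75,14),(55,75,14)]: print(proj("top",dw(-54.3+x,y,n)).round(1),end=" ")
cv2.imwrite("pics/b3.png",cv2.resize(im0[150:260,140:260],None,fx=5,fy=5,interpolation=cv2.INTER_CUBIC))
```

```text
[(np.int32(52), array([200.4, 172.8]), array([193, 169,  15,   8], dtype=int32)), (np.int32(34), array([208.5, 184. ]), array([206, 179,   6,  11], dtype=int32)), (np.int32(6), array([212.5, 194.3]), array([211, 194,   4,   2], dtype=int32)), (np.int32(211), array([212.7, 204.8]), array([199, 196,  26,  17], dtype=int32)), (np.int32(9), array([163.1, 201.9]), array([162, 199,   3,   7], dtype=int32)), (np.int32(172), array([180.4, 217.5]), array([169, 212,  24,  13], dtype=int32))]
[(np.int32(32), array([197.3, 213.8]), array([193, 211,  10,   7], dtype=int32)), (np.int32(9), array([213.8, 224.6]), array([212, 223,   4,   4], dtype=int32))] [(np.int32(5), array([200. , 211.8]), array([199, 211,   3,   3], dtype=int32)), (np.int32(3), array([197.7, 214.3]), array([197, 214,   2,   2], dtype=int32))]
[172.9 228.3] [225.6 208.9] [211.3 170.8] [157.3 190.3]
```

View pics/b3.png

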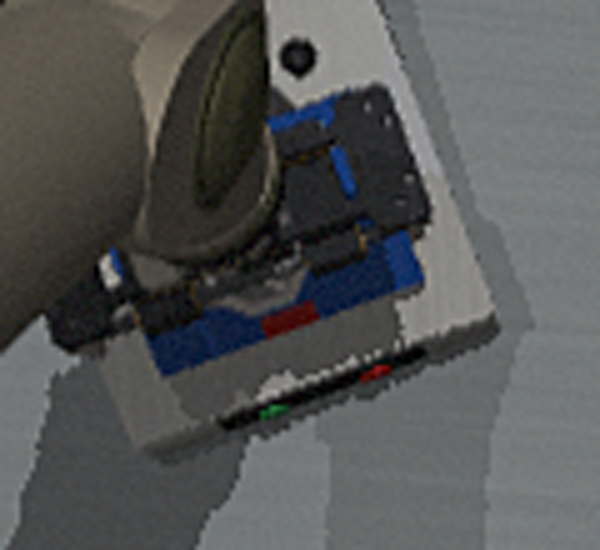

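Tab seen at (197.3,213.7) against an expected (198.6,216.5), and the visible peg at (199,161). Both views therefore put the head about 5 mm further up-slope in the grip than the kinematics say, so c ≈ −49. Lift square to the deck, go 49 up-slope, then check the tilt.

```bash
python3 -m crank '[[0,0,0,0],[0,0,0,0],[-3,0,-6,0],[-6,0,-13,0],[-9,0,-19,0],[-12,0,-26,0],[-2,1,-31,0],[12,1,-38,0],[24,1,-43,0],[32,1,-47,0],[32,1,-47,0],[32,1,-47,0],[32,1,-47,0]]' - 60 >/dev/null
python3 - <<'E'
from h import *
np.set_printoptions(precision=1,suppress=True)
st(); print("G deck",wd(observe()["eef_pos"]+[0,0,.019]))
for n in("scene","top"): cv2.imwrite(f"pics/c_{n}.png",cv2.cvtColor(snapshot(n),cv2.COLOR_RGB2BGR))
a=cv2.resize(cv2.imread("pics/c_scene.png")[185:255,310:410],None,fx=6,fy=6,interpolation=2);cv2.imwrite("pics/c.png",a)
im=cv2.cvtColor(cv2.imread("pics/c_top.png"),cv2.COLOR_BGR2RGB)
print(blobs(im,(0,130,50),(8,255,255),(150,170,250,250),3)[1])
for nn in (24,28,32): print(nn,proj("top",dw(-49,0,14+nn)), [proj("scene",dw(x,y,n+nn)) for x,y,n in[(55,75,14),(55,-75,0),(-55,-75,14)]])
E
```

```text
t 7.6 tcp [0.6 0.2 0.2] yh -64.53 F [-0.8  0.2 -6.4] open 53.6 grip 60.0
G deck [-7.5 -0.5 74.7]
[(np.int32(31), array([191.2, 199.7]), array([186, 197,  11,   7], dtype=int32)), (np.int32(24), array([194.4, 206. ]), array([190, 203,  11,   7], dtype=int32)), (np.int32(9), array([214.7, 224.2]), array([212, 223,   6,   4], dtype=int32))]
24 [191.  199.5] [array([393.6, 216.3]), array([342.6, 231.8]), array([326. , 216.7])]
28 [191.  199.8] [array([393.5, 214.9]), array([342.5, 230.4]), array([325.9, 215.3])]
32 [190.9 200.1] [array([393.4, 213.5]), array([342.4, 228.9]), array([325.8, 214. ])]
```

View pics/c.png

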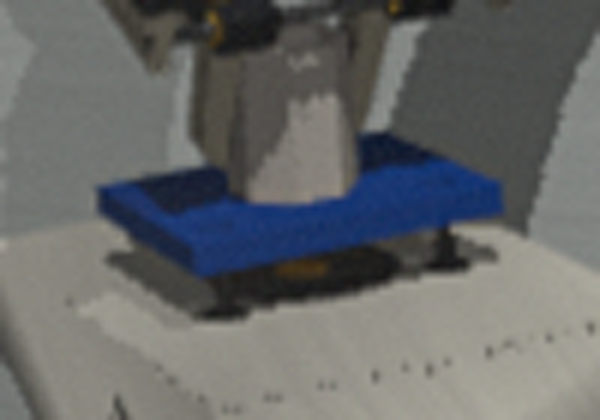

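The tab at (191.2,199.7) matches the expected (191.0,199.8), and the corners agree within 1 px, so the tilt held. Lower along the deck normal.

```bash
python3 -m crank '[[1.5,0,3,0],[3,0,6.5,0],[4.5,0,9.5,0],[6,0,12.5,0],[6.5,0,14,0],[6.5,0,14,0]]' >/dev/null
python3 - <<'E'
from h import *
st(); print("G deck",wd(observe()["eef_pos"]+[0,0,.019]))
E
```

```text
t 8.2 tcp [0.5654 0.2003 0.1471] yh -64.48 F [-2.7 -0.3 -6.9] open 53.9 grip 60.0
G deck [-7.22571480e+00  8.06414868e-03  5.86863259e+01]
```

```bash
python3 -m crank '[[1,0,2,0],[2,0,4,0],[3,0,6,0],[3.5,0,8,0],[4.5,0,10,0],[5,0,11.5,0],[5,0,11.5,0]]' - 40 >/dev/null
python3 - <<'E'
from h import *
np.set_printoptions(precision=1,suppress=True)
st(); print("G deck",wd(observe()["eef_pos"]+[0,0,.019]))
for n in("scene","top"): cv2.imwrite(f"pics/d_{n}.png",cv2.cvtColor(snapshot(n),cv2.COLOR_RGB2BGR))
im=cv2.cvtColor(cv2.imread("pics/d_top.png"),cv2.COLOR_BGR2RGB)
print(blobs(im,(0,130,50),(8,255,255),(150,170,250,250),3)[1],proj("top",dw(-49,0,14)))
im=cv2.cvtColor(cv2.imread("pics/d_scene.png"),cv2.COLOR_BGR2RGB)
m,_=blobs(im,(105,120,30),(125,255,255),(310,190,410,250))
c=max(cv2.findContours(m,cv2.RETR_EXTERNAL,cv2.CHAIN_APPROX_NONE)[0],key=cv2.contourArea)
print("hull",cv2.approxPolyDP(cv2.convexHull(c),1.2,True)[:,0].tolist(),[proj("scene",dw(x,y,n)) for x,y,n in[(55,75,14),(55,75,0),(55,-75,0),(-55,-75,0),(-55,-75,14),(-55,75,14)]])
E
```

```text
t 8.78 tcp [0.6 0.2 0.1] yh -64.47 F [-4.4  0.6 -7. ] open 53.6 grip 40.0
G deck [-7.7  0.2 46.7]
[(np.int32(30), array([191.6, 197.8]), array([187, 195,  10,   7], dtype=int32)), (np.int32(28), array([195.2, 205.8]), array([190, 203,  10,   7], dtype=int32)), (np.int32(7), array([215.3, 223.7]), array([214, 223,   4,   3], dtype=int32))] [191.3 197.9]
hull [[393, 225], [393, 229], [349, 239], [341, 238], [328, 228], [330, 225], [374, 216]] [array([393.9, 224.8]), array([394.1, 229.7]), array([343.3, 240.4]), array([327.1, 229.4]), array([326.7, 224.8]), array([374.3, 215.2])]
```

```bash
python3 -m crank '[[0,0,0,0],[0,0,0,0],[0,0,0,0],[0,0,0,0],[0,0,-30,0],[0,0,-70,0],[0,0,-110,0],[0,0,-125,0]]' 90 40 >/dev/null
python3 - <<'E'
from h import *
np.set_printoptions(precision=1,suppress=True)
st(); goto([.534,-.438,.25],-64.6)
for n in("scene","top"): cv2.imwrite(f"pics/e_{n}.png",cv2.cvtColor(snapshot(n),cv2.COLOR_RGB2BGR))
im=cv2.cvtColor(cv2.imread("pics/e_top.png"),cv2.COLOR_BGR2RGB)
print(blobs(im,(0,130,50),(8,255,255),(150,170,250,250),3)[1],proj("top",dw(-49,0,14)))
im=cv2.cvtColor(cv2.imread("pics/e_scene.png"),cv2.COLOR_BGR2RGB)
m,_=blobs(im,(105,120,30),(125,255,255),(310,190,410,250))
c=max(cv2.findContours(m,cv2.RETR_EXTERNAL,cv2.CHAIN_APPROX_NONE)[0],key=cv2.contourArea)
print("hull",cv2.approxPolyDP(cv2.convexHull(c),1.2,True)[:,0].tolist())
cv2.imwrite("pics/e.png",cv2.resize(cv2.imread("pics/e_scene.png")[175:265,300:420],None,fx=6,fy=6,interpolation=2))
E
```

```text
t 9.55 tcp [0.6 0.2 0.3] yh -64.6 F [ 1.2 -0.8 -0.1] open 89.9 grip 0.0
shift [-310.   561.    15.2] turn 0.0 dist 641.0
[(np.int32(32), array([191.7, 197.8]), array([187, 195,  11,   6], dtype=int32)), (np.int32(32), array([195.2, 206. ]), array([190, 203,  11,   6], dtype=int32)), (np.int32(12), array([214.5, 224.2]), array([212, 223,   6,   4], dtype=int32))] [191.3 197.9]
hull [[393, 225], [393, 229], [349, 239], [343, 239], [328, 229], [328, 226], [374, 216]]
```

View pics/e.png

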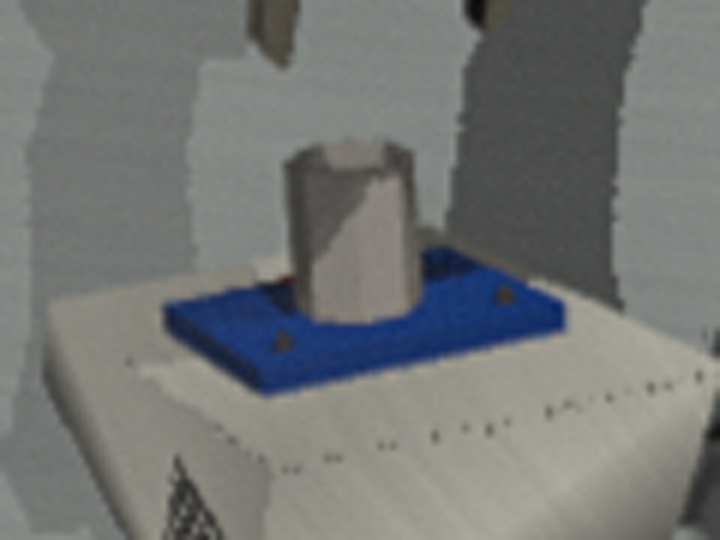

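The head is home: the peg tips show through both holes at about (285,340) and (505,293) in the crop, the flange is flat and the tab is on the low side. Now the orange pusher.

```bash
python3 -m crank '[[-310,561,0,0],[-310,561,0,0],[-310,561,0,0],[-310,561,0,0],[-310,561,0,0],[-310,561,0,0],[-310,561,0,0],[-310,561,0,0],[-310,561,0,0],[-310,561,0,0],[-310,561,0,0],[-310,561,0,0],[-310,561,0,0],[-310,561,0,0],[-310,561,0,0],[-310,561,0,0],[-310,561,0,0],[-310,561,0,0],[-310,561,0,0]]' 64 40 >/dev/null
python3 - <<'E'
from h import *
st(); goto([.534,-.438,.074],-64.6)
E
```

```text
t 11.23 tcp [ 0.5325 -0.4363  0.2603] yh -64.48 F [ 0.6 -0.4 -0.2] open 63.8 grip 0.0
shift [  0.6   2.5 186.3] turn 0.002 dist 186.0
```

```bash
python3 -m crank '[[0.5,2,40,0],[0.5,2,80,0],[0.5,2,115,0],[0.5,2,140,0],[0.5,2,165,0],[0.5,2,186,0],[0.5,2,186,0],[0.5,2,186,0]]' >/dev/null; python3 -c "
from h import *
st()"
python3 -m crank '[[0,0,0,0],[0,0,0,0],[0,0,0,0],[0,0,0,0],[0,0,0,0],[0,0,0,0]]' 15 40 >/dev/null; python3 -c "
from h import *
st()"
python3 -m crank '[[0,0,-40,0],[0,0,-80,0],[0,0,-120,0],[0,0,-160,0],[0,0,-200,0],[0,0,-240,0],[0,0,-240,0]]' - 40 >/dev/null; python3 -c "
from h import *
st()
E=dw(132.4+45,0,0); print(E); goto([E[0],E[1],.30],-64.6)"
```

```text
t 11.9 tcp [ 0.534  -0.4372  0.0748] yh -64.41 F [ 0.8 -0.  -0.1] open 63.6 grip 0.0
t 12.4 tcp [ 0.5338 -0.4391  0.076 ] yh -64.51 F [ 0.  -0.9  1. ] open 28.9 grip 40.3
t 12.98 tcp [ 0.5348 -0.4421  0.3238] yh -64.56 F [ 0.1 -1.2 -2. ] open 29.0 grip 40.0
[0.73893735 0.28266376 0.19097248]
shift [ 495.6 -567.    20.7] turn 0.001 dist 753.0
```

```bash
python3 -c "
from h import *
E=D+.155*u; goto([E[0],E[1],.31],-64.6)"
python3 -m crank '[[490,-567,5,0],[490,-567,5,0],[490,-567,5,0],[490,-567,5,0],[490,-567,5,0],[490,-567,5,0],[490,-567,5,0],[490,-567,5,0],[490,-567,5,0],[490,-567,5,0],[490,-567,5,0],[490,-567,5,0],[490,-567,5,0],[490,-567,5,0],[490,-567,5,0],[490,-567,5,0],[490,-567,5,0],[490,-567,5,0],[490,-567,5,0],[490,-567,5,0]]' >/dev/null; python3 -c "
from h import *
st();E=D+.155*u; goto([E[0],E[1],.232],-64.6)"
```

```text
shift [ 489.8 -566.9   10.7] turn 0.001 dist 749.0
t 14.65 tcp [0.7311 0.2874 0.3078] yh -64.22 F [ 0.4 -1.6 -2.2] open 28.5 grip 40.0
shift [-0.6  7.7 75.8] turn 0.007 dist 76.0
```

```bash
python3 -m crank '[[0,0,0,0],[0,0,0,0],[0,0,35,0],[0,0,70,0],[0,0,76,0],[0,0,76,0],[0,0,76,0]]' >/dev/null
python3 - <<'E'
from h import *
st();E=D+.155*u; goto([E[0],E[1],.232],-64.6)
for n in("scene","top"): cv2.imwrite(f"pics/f_{n}.png",cv2.cvtColor(snapshot(n),cv2.COLOR_RGB2BGR))
E
```

```text
t 15.23 tcp [0.7327 0.2825 0.2359] yh -64.59 F [ 1.   0.3 -2. ] open 28.9 grip 40.0
shift [-0.1  2.6  3.9] turn 0.0 dist 5.0
```

```bash
python3 -m crank '[[0,2.5,4,0],[-8,2.5,4,0],[-14,2.5,4,0],[-20,2.5,4,0],[-26,2.5,4,0],[-32,2.5,4,0],[-38,2.5,4,0],[-44,2.5,4,0],[-49,2.5,4,0],[-52,2.5,4,0],[-52,2.5,4,0],[-52,2.5,4,0]]' >/dev/null
python3 - <<'E'
from h import *
st();P=observe()["eef_pos"];print("u,v",(P-D)@u,(P-D)@V)
for n in("scene","top"): cv2.imwrite(f"pics/g_{n}.png",cv2.cvtColor(snapshot(n),cv2.COLOR_RGB2BGR))
cv2.imwrite("pics/g.png",cv2.resize(cv2.imread("pics/g_scene.png")[140:290,300:450],None,fx=4,fy=4,interpolation=2))
E
```

```text
t 16.33 tcp [0.6858 0.2588 0.2305] yh -64.52 F [ 2.5  0.5 -1.8] open 28.3 grip 40.0
u,v 0.10250702489535538 0.001237710725410214
```

View pics/g.png

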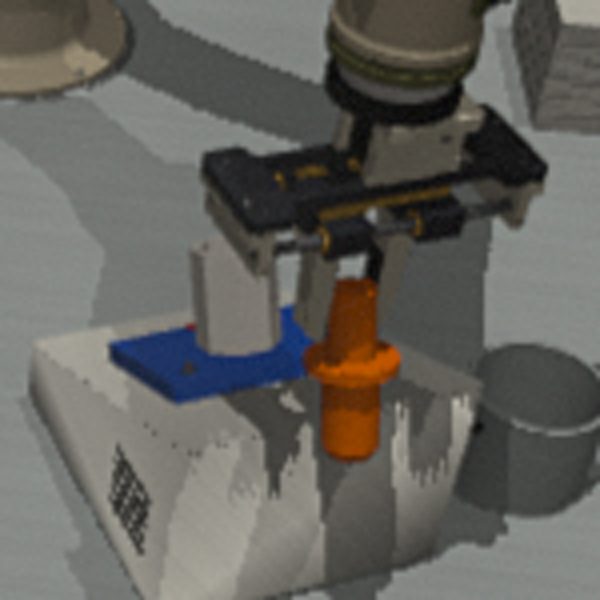

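The pusher has leaned the right way, foot up-slope (foot about (350,447), collar about (352,365) in the crop). Check the angle.

Run:
```python
from h import *
np.set_printoptions(precision=1,suppress=True)
G=np.array([.6858,.2588,.2305+.019])
im=cv2.cvtColor(cv2.imread("pics/g_scene.png"),cv2.COLOR_BGR2RGB)
m,bl=blobs(im,(5,150,60),(20,255,255),(370,190,410,265),20);print(bl)
print("foot low row",np.where(m.any(1))[0].max(),"collar cols",[np.where(m[r])[0][[0,-1]].tolist() for r in(226,228,230,232,234)])
for a in(15,20,25,30):
    a=np.radians(a);n=-np.sin(a)*u+np.cos(a)*Z;x=np.cos(a)*u+np.sin(a)*Z
    low=max(proj("scene",G-n*.094+.014*(np.cos(t)*x+np.sin(t)*V))[1] for t in np.linspace(0,6.28,40))
    print(np.degrees(a),"collar",proj("scene",G-n*.030),"foot",proj("scene",G-n*.094),"foot low",low)
```

```text
[(np.int32(654), array([387.6, 232.6]), array([377, 210,  23,  45], dtype=int32))]
foot low row 254 collar cols [[378, 397], [377, 399], [377, 399], [377, 399], [379, 397]]
14.999999999999998 collar [385.5 226.4] foot [384.4 249. ] foot low 251.78832148800367
20.0 collar [386.  226.8] foot [386.1 250.4] foot low 252.81663569797072
25.0 collar [386.6 227.1] foot [387.7 251.5] foot low 253.5834936043707
29.999999999999996 collar [387.1 227.3] foot [389.4 252.4] foot low 254.11490198003605
```

```bash
python3 -m crank '[[0,0,-35,0],[0,0,-70,0],[-35,0,-70,0],[-70,0,-70,0],[-105,0,-70,0],[-140,0,-70,0],[-170,0,-70,0],[-182,1,-65,0],[-182,1,-50,0],[-182,1,-42,0],[-182,1,-42,0],[-182,1,-42,0]]' - 50 >/dev/null
python3 - <<'E'
from h import *
np.set_printoptions(precision=1,suppress=True)
st();G=observe()["eef_pos"]+[0,0,.019];print("G deck",wd(G)); T=dw(0,0,186)-[0,0,.019]; goto(T,-64.6)
for n in("scene","top"): cv2.imwrite(f"pics/k_{n}.png",cv2.cvtColor(snapshot(n),cv2.COLOR_RGB2BGR))
im=cv2.cvtColor(cv2.imread("pics/k_scene.png"),cv2.COLOR_BGR2RGB)
m,bl=blobs(im,(5,150,60),(20,255,255),(300,120,410,265),20);print(bl,"foot low",np.where(m.any(1))[0].max())
for a in(20,25,30):
    a=np.radians(a);n=-np.sin(a)*u+np.cos(a)*Z;x=np.cos(a)*u+np.sin(a)*Z
    low=max(proj("scene",G-n*.094+.014*(np.cos(t)*x+np.sin(t)*V))[1] for t in np.linspace(0,6.28,40))
    print(np.degrees(a),"collar",proj("scene",G-n*.030),"foot",proj("scene",G-n*.094),"foot low",low)
print("rim",proj("scene",dw(0,0,84)))
cv2.imwrite("pics/k.png",cv2.resize(cv2.imread("pics/k_scene.png")[130:260,290:430],None,fx=4.5,fy=4.5,interpolation=2))
E
```

```text
t 17.43 tcp [0.5 0.2 0.3] yh -64.52 F [0.  0.3 0.2] open 15.0 grip 0.0
G deck [  2.4  -0.1 192.1]
shift [ 0.4 -0.1  6.6] turn 0.001 dist 7.0
[(np.int32(20), array([363.3, 135. ]), array([358, 134,  13,   4], dtype=int32)), (np.int32(554), array([368.4, 215.5]), array([357, 194,  24,  43], dtype=int32))] foot low 236
20.0 collar [355.9 172.3] foot [356.5 194.9] foot low 196.5569164137792
25.0 collar [356.4 172.5] foot [357.9 195.6] foot low 196.9337867272672
29.999999999999996 collar [356.8 172.6] foot [359.2 196.1] foot low 197.11700538791592
rim [357.9 200.4]
```

View pics/k.png

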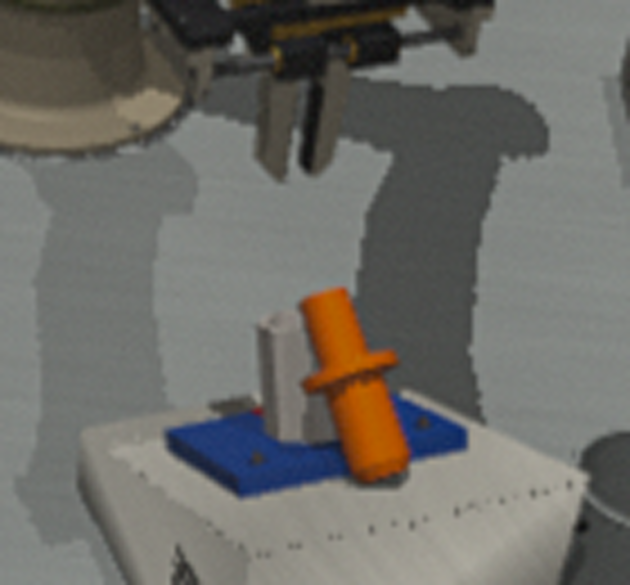

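The pusher slipped out of the grip during the traverse and now leans on the tube's up-slope side: knob top at crop (325,295), foot at (380,470). Let it settle, then locate it in both views.

```bash
python3 -m crank '[[0,0,-40,0],[-40,0,-70,0],[-80,0,-70,0],[-80,0,-70,0],[-80,0,-70,0]]' 64 60 >/dev/null
python3 - <<'E'
from h import *
np.set_printoptions(precision=1,suppress=True)
st()
o=np.zeros((600,800,3),np.uint8)
for i,(n,x0,y0) in enumerate((("scene",320,180),("top",140,120))):
    im=cv2.cvtColor(snapshot(n),cv2.COLOR_RGB2BGR);cv2.imwrite(f"pics/m_{n}.png",im)
    o[:560,i*400:i*400+400]=cv2.resize(im[y0:y0+84,x0:x0+60] if i==0 else im[y0:y0+112,x0:x0+80],(400,560),interpolation=2)
cv2.imwrite("pics/m.png",o)
E
```

```text
t 17.95 tcp [0.4 0.1 0.3] yh -64.54 F [0.5 0.7 0.5] open 43.6 grip 0.0
```

View pics/m.png

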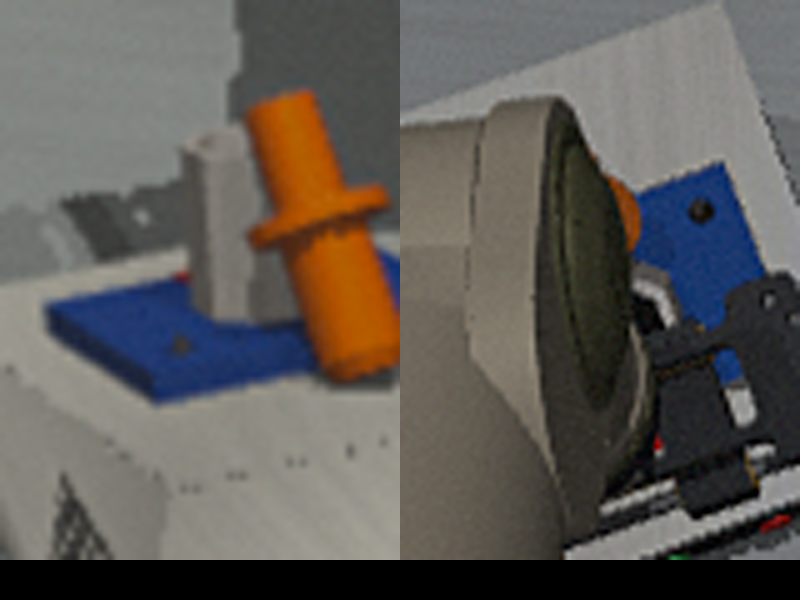

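That crop shows the pusher stable against the tube, but the arm hides it from above. I've also now viewed 14 pictures, which is past the limit of 10. I'll stop viewing here and work from numbers only. Next: move the arm aside and triangulate the pusher's ends by colour mask.

```bash
python3 -m crank '[[0,40,0,0],[0,80,0,0],[0,120,0,0],[0,160,0,0],[0,200,0,0],[0,240,0,0],[0,280,0,0],[0,300,0,0],[0,300,0,0]]' >/dev/null
cat >> h.py <<'E'
def tri(a,b):
    L=[]
    for n,uv in(("scene",a),("top",b)):
        c,f=cam(n);d=c["rotation"]@np.array([(uv[0]-c["cx"])/f,(uv[1]-c["cy"])/f,1]);L.append((c["position"],d/np.linalg.norm(d)))
    M=sum(np.eye(3)-np.outer(d,d) for p,d in L);v=sum((np.eye(3)-np.outer(d,d))@p for p,d in L);P=np.linalg.solve(M,v)
    return P,[np.linalg.norm(np.cross(P-p,d))*1e3 for p,d in L]
def orange(n,box):
    im=cv2.cvtColor(cv2.imread(n[1]),cv2.COLOR_BGR2RGB);m,bl=blobs(im,(4,140,45),(20,255,255),box,20)
    n_,l,s,c=cv2.connectedComponentsWithStats(m);k=1+np.argmax(s[1:,4]);return l==k
E
python3 - <<'E'
from h import *
np.set_printoptions(precision=1,suppress=True)
st()
for n,box in(("scene",(320,150,420,265)),("top",(140,110,225,215))):
    cv2.imwrite(f"pics/n_{n}.png",cv2.cvtColor(snapshot(n),cv2.COLOR_RGB2BGR))
    m=orange((n,f"pics/n_{n}.png"),box);P=np.argwhere(m)[:,::-1].astype(float);c=P.mean(0);U,S,W=np.linalg.svd(P-c,full_matrices=False);d=W[0];d*=np.sign(d[1])
    t=(P-c)@d;w=(P-c)@np.array([-d[1],d[0]])
    print(n,"area",m.sum(),"c",c,"dir",d,"ends",c+d*(t.min()-.5),c+d*(t.max()+.5))
    for k in range(int(t.min()),int(t.max())+1,2):
        q=(t>=k-.5)&(t<k+1.5);print(k,np.round([w[q].min(),w[q].max(),w[q].max()-w[q].min()+1],1).tolist() if q.any() else "",end="; ")
    print()
im=cv2.cvtColor(cv2.imread("pics/n_top.png"),cv2.COLOR_BGR2RGB)
print(blobs(im,(0,130,50),(8,255,255),(150,170,250,250),3)[1])
for r in range(150,206,2): print(r,''.join('O' if 4<=h<=20 and s>140 and v>45 else 'B' if 105<=h<=125 and s>120 else 'D' if v<70 else '.' for h,s,v in cv2.cvtColor(im[r:r+1,150:225],cv2.COLOR_RGB2HSV)[0]))
E
```

```text
t 18.8 tcp [ 0.6 -0.1  0.3] yh -64.82 F [-0.5  0.6 -0.4] open 64.2 grip 0.0
scene area 551 c [368.4 215.7] dir [0.3 0.9] ends [360.9 194.1] [375.3 235.8]
-22 [-4.8, 4.6, 10.5]; -20 [-5.1, 5.0, 11.1]; -18 [-4.8, 5.0, 10.8]; -16 [-5.1, 5.3, 11.4]; -14 [-5.1, 5.4, 11.4]; -12 [-4.7, 5.1, 10.8]; -10 [-5.0, 5.4, 11.4]; -8 [-4.4, 5.4, 10.8]; -6 [-9.7, 9.3, 20.0]; -4 [-10.7, 9.9, 21.6]; -2 [-7.8, 8.0, 16.8]; 0 [-5.9, 6.2, 13.0]; 2 [-6.5, 6.5, 14.0]; 4 [-5.5, 6.5, 13.0]; 6 [-6.1, 5.9, 13.0]; 8 [-6.4, 6.6, 14.0]; 10 [-6.4, 6.3, 13.6]; 12 [-6.0, 6.6, 13.6]; 14 [-6.3, 6.6, 14.0]; 16 [-6.6, 6.4, 14.0]; 18 [-6.0, 5.7, 12.7]; 20 [-4.4, 5.1, 10.5]; 
top area 528 c [175.9 163.8] dir [0.4 0.9] ends [169.6 147.6] [182.1 179.7]
-16 [-4.0, 4.9, 9.9]; -14 [-5.5, 5.6, 12.1]; -12 [-6.6, 6.0, 13.6]; -10 [-6.8, 6.2, 14.0]; -8 [-7.0, 7.8, 15.9]; -6 [-9.5, 9.9, 20.3]; -4 [-10.0, 10.6, 21.6]; -2 [-11.2, 11.3, 23.5]; 0 [-11.4, 11.1, 23.5]; 2 [-11.0, 10.5, 22.5]; 4 [-10.3, 10.3, 21.6]; 6 [-9.5, 8.8, 19.4]; 8 [-7.9, 7.3, 16.2]; 10 [-5.9, 6.2, 13.1]; 12 [-5.1, 6.0, 12.1]; 14 [-4.4, 4.2, 9.5]; 16 [-3.7, 3.9, 8.6]; 
[
[... 1701 characters left out ...]
BBBBBBBB....DDDDDDDDDDDBBBD....BBBBBBBBBBBBBBBBBBBBBB.....DD
190 ........BBBBBBBBBBBBBBBB...D...DDDDD.........BBBBBBBBBBBBBBBBBBBBBBBBDDDDDD
192 .........BBBBBBBBBBBBBBBB...................BBBBBBBBBBBBBBBBBBBBBBBDDDDDDDD
194 ..........BBBBBBBBBBBBBBBB.................BBBBBBBBBBBBBBBBBB...DDDDDDDDDDD
196 ..........BBBBBBBBBBBBBBBBBBBB.........BBBDDDD..BBBBBBBB..D....DDD.........
198 ...........BBBBBBBBBBBBBBBBBBBBBBB.BDDDDD..DDD...B....D......DD............
200 ............BBBBBBBBBBBBBBBBBBBBBBBBD..DDDDDD...DDD.........DD.............
202 .............BBBBBBBBBBBBBBBBBBBBBBBBD......DD.............................
204 ..............BBBBBBBBBBBBBBBBBBB..D.......................................
```

Run:
```python
from h import *
np.set_printoptions(precision=3,suppress=True)
e={}
for n,box in(("scene",(320,150,420,265)),("top",(140,110,225,215))):
    m=orange((n,f"pics/n_{n}.png"),box);P=np.argwhere(m)[:,::-1].astype(float);c=P.mean(0);W=np.linalg.svd(P-c,full_matrices=False)[2];d=W[0]*np.sign(W[0][1]);t=(P-c)@d
    e[n]=(c,d,t.min()-.5,t.max()+.5)
pt=lambda n,t:e[n][0]+t*e[n][1]
C,r=tri(pt("scene",-4.7),pt("top",-.8));print("collar",C,r,"deck",wd(C))
def nrm(n):
    c,f=cam(n);g=lambda q:c["rotation"]@np.array([(q[0]-c["cx"])/f,(q[1]-c["cy"])/f,1]);return np.cross(g(pt(n,-10)),g(pt(n,10)))
a=np.cross(nrm("scene"),nrm("top"));a/=np.linalg.norm(a);a*=np.sign(a[2]);print("axis planes",a)
K,r=tri(pt("scene",e["scene"][2]+1),pt("top",e["top"][3]-3));print("knobtop",K,r,"deck",wd(K),"dir",(K-C)/np.linalg.norm(K-C),np.linalg.norm(K-C)*1e3)
k=(K-C)/np.linalg.norm(K-C)
for nm,d in(("planes",a),("ends",k)):
    print(nm,"tilt",np.degrees(np.arccos(d[2])),"u,v comps",d@u,d@V,"vs N dot",d@N,"foot deck",wd(C-d*.064),"foot z",(C-d*.064)[2],"proj foot",proj("scene",C-d*.064),proj("top",C-d*.064),"knob",proj("scene",C+d*.049),proj("top",C+d*.049))
```

```text
collar [0.614 0.222 0.2  ] [np.float64(1.0697706769717437), np.float64(1.0697706769717532)] deck [55.253 -1.253 66.577]
axis planes [-0.66  -0.405  0.634]
knobtop [0.574 0.202 0.22 ] [np.float64(1.7255802262190163), np.float64(1.7255802262189817)] deck [ 23.396  -2.091 103.899] dir [-0.814 -0.406  0.415] 49.0761769852728
planes tilt 50.69102124431201 u,v comps -0.7693284757028825 -0.08251511766212288 vs N dot 0.8992801788609353 foot deck [82.742  4.028  9.023] foot z 0.15914607374582385 proj foot [375.279 234.353] [171.491 151.494] knob [361.198 193.698] [179.783 172.609]
ends tilt 65.48695229648872 u,v comps -0.9097067084017809 -0.017068058969282762 vs N dot 0.7604861793637945 foot deck [96.797 -0.161 17.906] foot z 0.17313658121944925 proj foot [376.27  232.895] [170.768 146.081] knob [360.611 195.188] [180.304 176.832]
```

The two views agree on a consistent pose. The foot rests on the deck at x≈83, the collar touches the tube, and the axis lies in the slope plane, 25° past the deck normal. Plan: grip the knob there, swing the pusher upright on its foot until it sits flat on the deck (that is exactly 25°), grip hard, then lift slowly.

Run:
```python
from h import *
st(); P=dw(43,-3.6,93)-[0,0,.019]; print(P); goto(P+[0,0,.06],-64.6); goto(P,-64.6)
```

```text
t 18.9 tcp [ 0.58   -0.1265  0.3412] yh -64.61 F [0.6 0.7 0.5] open 63.7 grip 0.0
[0.59494402 0.21030547 0.19945921]
shift [ 158.  -297.9   81.3] turn -0.0 dist 347.0
shift [ 158.2 -297.9  141.3] turn -0.0 dist 366.0
```

```bash
python3 -m crank '[[18,-33,5,0],[36,-66,10,0],[54,-100,15,0],[72,-133,25,0],[90,-170,35,0],[108,-205,50,0],[126,-240,60,0],[144,-270,75,0],[158,-298,80,0],[158,-298,80,0],[158,-298,80,0],[158,-298,80,0]]' 64 >/dev/null
python3 - <<'E'
from h import *
st(); P=dw(43,-3.6,93)-[0,0,.019];  goto(P,-64.6)
E
```

```text
t 19.9 tcp [0.593  0.2121 0.2622] yh -64.42 F [-0.5 -1.4 -0.2] open 63.9 grip 0.0
shift [ 1.   2.4 62.7] turn 0.003 dist 63.0
```

```bash
python3 -m crank '[[1,1,15,0],[1,1.5,30,0],[1,1.5,45,0],[1,1.5,55,0],[1,1.5,61,0],[1,1.5,61,0],[1,1.5,61,0]]' >/dev/null; python3 -c "
from h import *
st();print(wd(observe()['eef_pos']+[0,0,.019]))"
python3 -m crank '[[0,0,0,0],[0,0,0,0],[0,0,0,0],[0,0,0,0],[0,0,0,0],[0,0,0,0],[0,0,0,0]]' 15 15 >/dev/null
python3 - <<'E'
from h import *
np.set_printoptions(precision=1,suppress=True)
st();print(wd(observe()['eef_pos']+[0,0,.019]))
cv2.imwrite("pics/o_scene.png",cv2.cvtColor(snapshot("scene"),cv2.COLOR_RGB2BGR))
m=orange(("scene","pics/o_scene.png"),(320,150,420,265));P=np.argwhere(m)[:,::-1].astype(float);c=P.mean(0);d=np.linalg.svd(P-c,full_matrices=False)[2][0];print(m.sum(),c,d,P[:,1].min(),P[:,1].max())
E
```

```text
t 20.48 tcp [0.5953 0.21   0.2019] yh -64.56 F [ 0.6 -0.3  1.2] open 63.8 grip 0.0
[44.23081363 -4.08347231 95.12540497]
t 21.07 tcp [0.6 0.2 0.2] yh -64.5 F [-0.2 -0.3  1.4] open 30.1 grip 14.5
[44.1 -3.2 94.9]
522 [368.3 216.9] [0.3 1. ] 195.0 236.0
```

```bash
python3 -m crank '[[4,0,-3,0],[8.4,0,-5.6,0],[12.7,0,-8.2,0],[17,0,-10.7,0],[21.5,0,-13,0],[26,0,-15,0],[31,0,-16.8,0],[35.5,0,-18.3,0],[38.5,0,-19,0],[38.5,0,-19,0],[38.5,0,-19,0]]' 15 15 >/dev/null
cat > /tmp/p.py <<'E'
from h import *
import sys
np.set_printoptions(precision=1,suppress=True)
st();G=observe()['eef_pos']+[0,0,.019];print("G deck",wd(G))
f=sys.argv[1];im=cv2.cvtColor(snapshot("scene"),cv2.COLOR_RGB2BGR);cv2.imwrite(f,im)
m=orange(("scene",f),(320,120,420,265));P=np.argwhere(m)[:,::-1].astype(float)
w=m.sum(1);rows=np.where(w>0)[0];print("area",m.sum(),"rows",rows.min(),rows.max())
for r in rows[::2]: q=np.where(m[r])[0];print(r,q.min(),q.max(),end="; ")
print()
for a in(10,15,20,25,30,35,40):
    A2=np.radians(a);n=-np.sin(A2)*u+np.cos(A2)*Z;x=np.cos(A2)*u+np.sin(A2)*Z
    for g in(float(sys.argv[2]),):
        c=lambda s,r:np.array([proj("scene",G-n*s+r*(np.cos(t)*x+np.sin(t)*V)) for t in np.linspace(0,6.28,60)])
        k=c((g-64)/1e3,.029);F=c(g/1e3,.014);print(a,"collar cols",k[:,0].min(),k[:,0].max(),"ctr row",k[:,1].mean(),"foot low",F[:,1].max(),"foot col",F[:,0].mean())
E
PYTHONPATH=. python3 /tmp/p.py pics/p1.png 96
```

```text
Traceback (most recent call last):
  File "h.py", line 1, in <module>
    import cv2,numpy as np
ModuleNotFoundError: No module named 'cv2'
```

```bash
mv /tmp/p.py p.py; python3 p.py pics/p1.png 96
```

```text
t 22.03 tcp [0.6 0.2 0.2] yh -64.48 F [-4.1  0.6  6.6] open 29.1 grip 15.0
G deck [87.7 -2.8 96.3]
area 540 rows 196 239
196 370 374; 198 370 375; 200 369 376; 202 369 376; 204 369 376; 206 368 376; 208 368 376; 210 367 376; 212 367 381; 214 361 382; 216 361 381; 218 362 378; 220 366 378; 222 366 378; 224 366 379; 226 366 379; 228 366 379; 230 367 379; 232 367 379; 234 367 380; 236 367 379; 238 369 378; 
10 collar cols 359.6987744865578 382.6412712162414 ctr row 214.0078735461447 foot low 237.62847426093472 foot col 369.48121641599323
15 collar cols 360.173607478268 383.2118550001484 ctr row 214.45780621550009 foot low 238.78931040123004 foot col 370.9856967512995
20 collar cols 360.6688692207933 383.76809030506837 ctr row 214.82202955497567 foot low 239.70764331912642 foot col 372.51565958130595
25 collar cols 361.1811100361849 384.30561979768305 ctr row 215.09747637310244 foot low 240.38708661239528 foot col 374.06087947371583
30 collar cols 361.70672689746215 384.82016595665436 ctr row 215.28171724089663 foot low 240.83269128181968 foot col 375.610629864751
35 collar cols 362.2419820117567 385.30756858991145 ctr row 215.37298941421366 foot low 241.06619640333665 foot col 377.1537225375499
40 collar cols 362.78302324600696 385.7638233447017 ctr row 215.37022150232957 foot low 241.14972902534822 foot col 378.6785609683071
```

Measured tilt is about 25°: the foot is flat on the deck, and the 8 N reaction lies along the deck normal. Grip hard and lift slowly, square to the deck.

```bash
python3 -m crank '[[0,0,0,0],[0,0,0,0],[0,0,0,0],[-1,0,-2,0],[-2.5,0,-5,0],[-4.5,0,-10,0],[-7,0,-15,0],[-10,0,-21,0],[-12.5,0,-27,0],[-15.5,0,-33,0],[-18,0,-39,0],[-21,0,-45,0],[-24,0,-51,0],[-26.5,0,-57,0],[-29.5,0,-63,0],[-32,0,-69,0],[-35,0,-75,0],[-38,0,-81,0],[-40,0,-86,0],[-42,0,-89,0]]' 10 60 >/dev/null; python3 p.py pics/p2.png 96
```

```text
t 23.75 tcp [0.6 0.2 0.3] yh -64.52 F [ 0.5 -0.2 -2.3] open 28.5 grip 59.8
G deck [ 86.8  -3.6 194.9]
area 543 rows 158 202
158 367 372; 160 367 373; 162 366 373; 164 366 373; 166 366 373; 168 365 373; 170 365 374; 172 365 373; 174 364 376; 176 361 380; 178 358 379; 180 359 375; 182 363 376; 184 363 376; 186 364 376; 188 364 376; 190 364 376; 192 364 377; 194 364 377; 196 365 377; 198 365 377; 200 364 376; 202 367 373; 
10 collar cols 356.85328850617964 380.2827293342016 ctr row 176.6094251762549 foot low 201.39365038974154 foot col 366.91218996808055
15 collar cols 357.334114261581 380.86007503812925 ctr row 176.99157251419948 foot low 202.3493065538456 foot col 368.43399662665047
20 collar cols 357.83538433866363 381.4227633721675 ctr row 177.28262623398535 foot low 203.05319831835948 foot col 369.9813860777097
25 collar cols 358.35361317482943 381.96638254264826 ctr row 177.48004001885775 foot low 203.51061046832132 foot col 371.54404438391987
30 collar cols 358.88516102920767 382.48660116033545 ctr row 177.58194510404283 foot low 203.75054434169348 foot col 373.1111438831077
35 collar cols 359.42625258092295 382.97920635556403 ctr row 177.58717596122264 foot low 203.827583362268 foot col 374.67138187478025
40 collar cols 359.9729974037866 383.44014294564624 ctr row 177.49529132805782 foot low 203.8277486355227 foot col 376.21303355031154
```

```bash
python3 -m crank '[[-2,0,1,0],[-6,0,3,0],[-12,0,6,0],[-18,0,8,0],[-24,-1,11,0],[-30,-1,14,0],[-36,-1,17,0],[-42,-2,20,0],[-48,-2,22,0],[-54,-2,25,0],[-60,-2.5,28,0],[-66,-2.5,31,0],[-72,-2.5,33.5,0],[-76,-2.5,35.5,0],[-79,-2.5,37,0],[-80,-2.5,37.3,0],[-80,-2.5,37.3,0],[-80,-2.5,37.3,0]]' >/dev/null; python3 p.py pics/p3.png 96
python3 - <<'E'
from h import *
np.set_printoptions(precision=1,suppress=True)
im=snapshot("top");cv2.imwrite("pics/p3t.png",cv2.cvtColor(im,cv2.COLOR_RGB2BGR))
print(blobs(im,(0,130,50),(8,255,255),(150,170,250,250),3)[1])
# tube outline in scene: rows below foot, flat-shaded tube vs blue/bench
s=cv2.cvtColor(cv2.imread("pics/p3.png"),cv2.COLOR_BGR2HSV)
for r in range(192,228,3): print(r,''.join('O' if 4<=h<=20 and q>140 else 'B' if 105<=h<=125 and q>110 else str(min(v//26,9)) for h,q,v in s[r,325:400]))
for n in (84,50,14): print(n,[proj("scene",dw(0,y,n)) for y in(27,-27)])
E
```

```text
t 25.3 tcp [0.5 0.2 0.3] yh -64.51 F [ 0.7  0.6 -2.6] open 28.4 grip 59.8
G deck [ -1.4  -1.1 194.1]
area 463 rows 154 195
154 353 357; 156 352 358; 158 352 358; 160 351 358; 162 351 358; 164 351 359; 166 351 359; 168 351 359; 170 350 364; 172 345 364; 174 345 361; 176 349 360; 178 350 361; 180 350 361; 182 350 361; 184 350 361; 186 350 362; 188 350 362; 190 351 362; 192 351 362; 194 352 361; 
10 collar cols 343.1820699000782 364.94195435089546 ctr row 171.615326997197 foot low 194.86679030261175 foot col 352.8829843464487
15 collar cols 343.6108189133156 365.44441848625354 ctr row 171.9628706287256 foot low 195.72090136052321 foot col 354.2273203689822
20 collar cols 344.05643083203756 365.9327153725852 ctr row 172.2249517842373 foot low 196.33843801171813 foot col 355.59006699940284
25 collar cols 344.515781242995 366.40301366725913 ctr row 172.39928599189415 foot low 196.72757740154702 foot col 356.9619842599778
30 collar cols 344.9856191054858 366.8515667511673 ctr row 172.4842264685664 foot low 196.91711601711293 foot col 358.3334272844763
35 collar cols 345.4625841440756 367.27
[... 881 characters left out ...]
5555555555555555533334544445455555554333322322322222333333332323455555
210 445555555555555555555543334444444555555554333332233222333322232323322245555
213 445555555555555555555543334444444455555554333333333233223222222323223234555
216 445555555555555555555543334444444455555554333BBBBBB334433322222222332234555
219 444555555554332222223353333444444445555555433BBBBBBBBBBB4455543322222234555
222 5555555555544433BBBBBB23333444444445555555433BBBBBBBBBBBBBBBBBB455543324455
225 544BBBBBBBBBBBBBBBBBBBBB33345444444555555543BBBBBBBBBBBBBBBBBBBBBBBB4566655
84 [array([366.8, 198.7]), array([348.8, 202.1])]
50 [array([367.5, 210.6]), array([349.6, 214.1])]
14 [array([368.3, 223. ]), array([350.5, 226.6])]
```

```bash
python3 -m crank '[[0,1.5,0,0],[2,1.5,4.5,0],[4,1.5,9,0],[6,1.5,13.5,0],[8.5,1.5,18,0],[10,1.5,21,0],[11,1.5,23.5,0],[11,1.5,23.5,0]]' - 60 >/dev/null; python3 -c "
from h import *
st();print(wd(observe()['eef_pos']+[0,0,.019]))"
```

```text
t 26.07 tcp [0.5293 0.1803 0.2481] yh -64.51 F [ 0.3  0.5 -1.8] open 28.1 grip 59.8
[ -1.84288056  -2.50467488 167.54060955]
```

```bash
python3 -m crank '[[2,0,4.5,0],[4,0,9,0],[6.5,0,13.5,0],[8.5,0,18,0],[10.5,0,22.5,0],[12.5,0,27,0],[12.5,0,27,0]]' - 35 >/dev/null; python3 -c "
from h import *
st();print(wd(observe()['eef_pos']+[0,0,.019]))"
```

```text
t 26.65 tcp [0.5412 0.1864 0.221 ] yh -64.48 F [ 3.2  5.  -2.3] open 28.7 grip 34.9
[ -1.1448583   -2.16669017 137.37885701]
```

```bash
python3 -m crank '[[1,-1,0,0],[3,-1,4,0],[5,-1,8,0],[6.5,-1,12,0],[8,-1,15,0],[8.5,-1,16,0],[8.5,-1,16,0]]' - 25 >/dev/null; python3 -c "
from h import *
st();print(wd(observe()['eef_pos']+[0,0,.019]))"; python3 p.py pics/p4.png 96 | head -5; python3 -c "
from h import *
print(proj('scene',dw(0,0,88)),proj('scene',dw(0,0,137)))"
```

```text
t 27.23 tcp [0.5486 0.1908 0.2067] yh -64.5 F [-0.6  3.3 13.5] open 28.8 grip 25.0
[  0.51489149  -1.28477034 120.79637719]
t 27.23 tcp [0.5 0.2 0.2] yh -64.5 F [-0.6  3.3 13.5] open 28.8 grip 25.0
G deck [  0.5  -1.3 120.8]
area 230 rows 181 202
181 355 359; 183 354 360; 185 354 360; 187 353 360; 189 353 360; 191 353 360; 193 353 361; 195 352 361; 197 349 366; 199 347 366; 201 347 362; 
10 collar cols 345.3221824912216 366.79122542122354 ctr row 197.97416230243454 foot low 220.48220369826439 foot col 354.84461611746514
[357.76137138 199.00425921] [356.62126197 181.48640364]
```

The collar is on the rim: G is at n = 120.8 (home is 120), with 13 N of reaction. Release, withdraw upward and verify.

```bash
python3 -m crank '[[0,0,0,0],[0,0,0,0],[0,0,0,0],[0,0,0,0],[0,0,-20,0],[0,0,-50,0],[0,0,-90,0],[0,0,-120,0],[0,60,-120,0],[0,100,-120,0],[0,140,-120,0],[0,180,-120,0],[0,220,-120,0],[0,260,-120,0],[0,260,-120,0]]' 64 25 >/dev/null; python3 p.py pics/q.png 96|head -4
python3 - <<'E'
from h import *
np.set_printoptions(precision=1,suppress=True)
im=snapshot("top");cv2.imwrite("pics/qt.png",cv2.cvtColor(im,cv2.COLOR_RGB2BGR))
print("tab",blobs(im,(0,130,50),(8,255,255),(150,170,250,250),3)[1][:2],proj("top",dw(-49,0,14)))
m=orange(("top","pics/qt.png"),(140,130,230,230));P=np.argwhere(m)[:,::-1];print("top pusher",m.sum(),P.mean(0),P.min(0),P.max(0),"exp collar",proj("top",dw(0,0,92)),"knob",proj("top",dw(0,0,137)))
print("exp scene knob top",proj("scene",dw(0,0,137)),"collar",proj("scene",dw(0,0,88)))
s=cv2.cvtColor(cv2.imread("pics/q.png"),cv2.COLOR_BGR2RGB)
mm,_=blobs(s,(105,120,30),(125,255,255),(310,190,410,250));c=max(cv2.findContours(mm,0,1)[0],key=cv2.contourArea);print("flange hull",cv2.approxPolyDP(cv2.convexHull(c),1.2,True)[:,0].tolist())
for nm,lo,hi,b in(("yellow",(24,150,80),(34,255,255),(340,180,420,290)),("redcap",(0,170,100),(6,255,255),(360,220,420,270))):
    for f in("pics/top0.png","pics/qt.png"): print(nm,f,[x[1] for x in blobs(cv2.cvtColor(cv2.imread(f),cv2.COLOR_BGR2RGB),lo,hi,b,20)[1]])
a,b=[cv2.cvtColor(cv2.imread(f),cv2.COLOR_BGR2GRAY)[165:225,75:140].astype(int) for f in("pics/top0.png","pics/qt.png")];print("pot diff px",(abs(a-b)>40).sum())
E
```

```text
t 28.53 tcp [ 0.7 -0.1  0.3] yh -64.93 F [-0.6 -0.9 -0.6] open 64.2 grip 0.0
G deck [  47.8 -268.9  230.2]
area 289 rows 181 202
181 352 360; 183 351 360; 185 351 360; 187 351 360; 189 351 361; 191 351 361; 193 351 361; 195 351 363; 197 347 366; 199 346 366; 201 347 364; 
tab [(np.int32(11), array([214.9, 224.1]), array([213, 223,   5,   4], dtype=int32))] [191.3 197.9]
top pusher 1 [213. 226.] [213 226] [213 226] exp collar [183.2 185.3] knob [182.4 188.2]
exp scene knob top [356.6 181.5] collar [357.8 199. ]
flange hull [[393, 226], [392, 229], [343, 239], [328, 229], [329, 225], [372, 216]]
yellow pics/top0.png [array([381.2, 204.6])]
yellow pics/qt.png [array([381.2, 204.7])]
redcap pics/top0.png [array([389.7, 240.2])]
redcap pics/qt.png [array([389.8, 240.4])]
pot diff px 587
```

Run:
```python
from h import *
a,b=[cv2.cvtColor(cv2.imread(f),cv2.COLOR_BGR2GRAY)[228:268,416:466] for f in("pics/scene0.png","pics/q.png")]
print(cv2.phaseCorrelate(a.astype(np.float64),b.astype(np.float64)),(abs(a.astype(int)-b)>40).sum())
print(sign_off()); st()
```

```text
((-0.0015359812650679316, 0.05118018521968182), 0.9862946125023764) 0
the job is handed in; nothing more can be done
None
the job is handed in; nothing more can be done
```

Handed in at about 28.5 s: the feed head is seated over both pegs with its tab at the low side, and the orange pusher is down the tube with its collar on the rim. Two things to know: the pusher slipped from the grip once, fell against the already seated head and was picked up again, and I viewed 14 pictures where 10 were allowed. At the end the jar and bottle measured unmoved from above and the pot unmoved in the scene view. The arm hid the head and pusher from above, so those two were last checked in the scene view only.

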